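# Put the chisel and the try square away in the fitted tool case

## Robot

A 6-joint arm with a two-finger parallel gripper is mounted at the origin on the work surface. World frame = base frame: x ahead of the robot, y to its left, z up, the work surface at z = 0. Lengths are in m, angles in rad, forces in N, time in s.
With the tool pointing down it reaches from about 0.325 to 0.75 m from the base axis. Payload 7.6 kg.
Tool frame: the origin (TCP) lies between the finger pads; the fingertips stand ctrl.tips_ahead ahead of it and the grasp point (between the pads) lies 5 mm behind it (ctrl.tips_ahead is the distance from the TCP to the fingertips, in m); x points along the fingers, y is the direction in which the jaws open and shut, and the axes are right-handed (so a half turn about x gives the same grasp; the last joint's range is limited). The gripper opens to 85 mm and grips with 20 to 120 N. Pads are 22 mm wide; open, the fingers measure 114 mm over their backs; the gripper's body (76 mm by 85 mm) begins 54 mm behind the grasp point. The pads swing forward as they close: fully open they stand 13 mm farther back than shut.
Start: joints at [-1.198, 0.052, 1.401, -0, 1.689, -0.07], TCP at [0.225, -0.474, 0.245] pointing down, gripper open.
Joint ranges: [-2.9, 2.9], [-0.91, 2.17], [0.12, 2.37], [-1.06, 4.2], [0.26, 2.73], [-2.93, 2.93]. Speed limits (rad/s): [2.57, 2.57, 3.01, 3.14, 3.14, 3.14].

## Interface

Orientations are given as a unit quaternion [x, y, z, w].
In Python, from station import state, get_image, calibration, ctrl gives the robot as it stands.
- The arm moves only by the tool move_arm, never from a script. Its argument "deltas" is a list of rows, each a list of 3 entries, a list of its own where there are three numbers: the opening, from -1 (shut) to 1 (fully open), so that 0 is half open, then the shift along the tool's x, y, z each as a share of 0.05 m, from -1 to 1, then the turn, a rotation vector about the tool's x, y, z each as a share of 0.1 rad, from -1 to 1. In form: [[grip, [dx, dy, dz], [ax, ay, az]], ...]. A call has 1 to 12 rows; each row shifts and turns the commanded pose from where the row before left it, along the tool's axes as they then stand; what a row does not reach is not made up. A row lasts 1/10 s, in which the tool goes at most 50 mm and 8.59 degrees, less where a joint would pass 70% of its speed; a pose out of reach is approached as far as the arm can. A call with a number of a shift or a turn outside -1 to 1 is refused whole. A call with a gripper value outside its range is refused whole. The fingers move at their own pace and stop on an object; the grip force is fixed at half the most. Time passes only in rows, so rows that do not move let the fingers close. It gives the time, the measured TCP pose, the force and the opening at its end, in the units of the state.
- state(): the state, without advancing time (a new reading comes with each control period).
- get_image(name): name is "scene" or "top"; returns the picture (420x560x3 uint8, red, green, blue); there is no depth.
- calibration(name): a dict with "fx", "fy", "cx", "cy" (pixels), "R" (3x3) and "t" (3): a world point X has camera coordinates R X + t. Camera axes: x right, y down, z forward; pixel columns grow to the right and rows downward; lengths in m; the calibration is good to about 2 mm. A picture is of the moment at which its call begins. calibration takes no time and is no camera call.
- ctrl.sign_off(): hands the job in, once; it reports no verdict.
The state is a dict: "clock": time; "joint_pos": joint angles; "dq": joint speeds; "effort": joint torques, N m; "position": TCP position; "orientation": TCP orientation; "force": force on the tool from outside, world axes, zero at the start; "moment": the same for the moment, N m; "grip_width": finger opening in m.
Only numpy, scipy, OpenCV 4.12 (cv2) and the standard library are available. Lean on these libraries where they do the work, as an engineer would, in place of code of your own. Each camera call takes 0.05 s, during which the arm holds its last target. There are 200 camera calls.

## Task

Open the lid of the wooden tool case until it rests back on its stop. Then take the chisel from the sloped rest and the try square from the bench and lay each flat in its own shaped compartment in the case, gently and without dropping them; leave the lid open and leave the tin, the mallet and the offcut where they are.

Things in the scene. Friction and masses are not known exactly. Their poses are not given: they have to be found in the camera images.
- case: Fixed wooden case, outside 196 (x) x 282 (y) x 50 mm high without lid. Origin: centre of underside; x from front to hinge side, y along the hinge. Yaw within 0.15 rad. Inner floor (grey cloth) 6 mm up; outer walls 8 mm (front, back), 6 mm (sides). On the floor, dark walls 12 mm high, 6 mm thick form two compartments with 4 mm clearance, open midway for the fingers.
- lid (a joint): Lid hinge angle, rad: 0 shut (start), grows as the lid lifts; stop at 1.9, leaning back past upright. Lid 0.35 kg, no spring: it falls shut below about 1.5 and falls open onto the stop, softly damped, above about 1.7.
- lid_hinge (a point): Middle of the lid's hinge line: case frame (98, 0, 50) mm. Axes as the case's when shut. The lid board (196 x 282 x 8 mm) lies on the case's rim; opening lifts its front edge up and over towards case +x.
- lid_handle (a point): Grip point in the dark wooden block on the lid, mid front edge. Shut: 178 mm from the hinge line towards the front, 34 mm above the hinge, 26 mm above the lid's top face, 8 mm below the block's top. The block is 28 mm along the hinge, 24 mm front to back, 34 mm tall. Pinched across its 28 mm it pivots between the pads as the lid turns. z is normal to the lid.
- rest: Fixed sloped rest, left or right of the case. Origin: centre of underside, base 120 (x) x 170 (y) mm, yaw within 0.2 rad. Its board, 130 mm up the slope, rises towards its +x at 35 degrees (0.611 rad): 30 mm high at the lower edge (x = -55 mm), 105 mm at the upper. Two 8 mm pins stand 10 mm out of the board at y = -65 and +30 mm; the chisel leans on them.
- chisel: Loose chisel, 0.1 kg, along its y: dark handle 120 (y -60 to 60) x 24 (x) x 18 mm; steel blade 80 (y 60 to 140) x 16 x 5 mm, undersides flush. Origin: underside, mid handle; z out of the upper face. Centre of mass 37 mm towards the blade. Starts across the sloped rest, blade to the rest's +y, z leaning 35 degrees to the rest's -x, pins about 45 mm either side of the origin.
- chisel_tip (a point): Middle of the chisel's cutting end, underside: 140 mm from chisel along its y.
- square: Loose try square, 0.08 kg, flat on the bench, on the other side of the case than the rest; yaw within 0.6 rad. Dark wooden stock 90 (x) x 22 (y) x 18 mm; aluminium blade 24 mm wide, 5 mm thick, undersides flush, leaves the stock's +x end (x 21 to 45 mm) sideways to y = +101 mm. Origin: underside, mid stock.
- square_tip (a point): Middle of the free end of the square's blade, underside: 33 mm along x, 101 mm along y from square.
- chisel_place (a point): Seat for chisel's origin, on the inner floor: case frame (-48, -30, 6) mm, chisel axes along the case's. The compartment runs along case y near the front: 32 mm wide round the last 29 mm of the handle at -y, 24 mm wide round the blade at +y.
- square_place (a point): Seat for square's origin, on the inner floor: case frame (35, -85, 6) mm, square axes along the case's: stock along case x near the -y side, its front 10 mm between walls 30 mm apart; blade along +y near the hinge side, its last 40 mm between walls 32 mm apart.
- tin: Bystander: dark steel tin, 68 mm diameter, 75 mm tall, origin centre of underside.
- mallet: Bystander: wooden mallet lying down, head 50 x 100 x 50 mm, 22 mm round handle to x = -160 mm; origin under the head's middle.
- offcut: Bystander: flat dark wood offcut 70 x 110 x 22 mm, origin centre of underside.
Things that resemble listed ones, but are neither listed nor needed, are in the scene too. There is more than one size of the chisel; the one meant has the size given above.

How it is judged:
On the way:
1. the lid is open and back on its stop (value of joint lid above 1.8 rad), for 0.2 s.
At the end, for the whole second after the job is handed in: The lid rests open on its stop (joint above 1.8 rad). Chisel and square lie at rest in their own compartments: origin and tip of each within 8 mm in case x and y of their seats, undersides within 4 mm (origin) and 5 mm (tip) of the inner floor, tilted under 0.07 rad (value of joint lid above 1.8 rad and x of chisel in the frame of case between -0.056 and -0.04 m and y of chisel in the frame of case between -0.038 and -0.022 m and x of chisel_tip in the frame of case between -0.056 and -0.04 m and y of chisel_tip in the frame of case between 0.102 and 0.118 m and z of each of chisel, square in the frame of case below 0.01 m and z of each of chisel_tip, square_tip in the frame of case below 0.011 m and angle between each of chisel, square's own z axis and vertical below 0.07 rad and linear speed of each of chisel, square below 0.02 m/s and x of square in the frame of case between 0.027 and 0.043 m and y of square in the frame of case between -0.093 and -0.077 m and x of square_tip in the frame of case between 0.06 and 0.076 m and y of square_tip in the frame of case between 0.008 and 0.024 m); the robot touches nothing.
It fails at once if the tin, the mallet or the offcut was disturbed (moved more than 25 mm) (distance of any of tin, mallet, offcut from where it was at the start of the episode above 0.025 m).
It fails at once if the chisel or the square was pressed or knocked hard against the case (over 80 N) (contact force between any of chisel, square and case above 80 N).
It fails at once if the chisel was dropped into the case (near the case floor, within 30 mm, faster than 0.45 m/s) (x of chisel in the frame of case between -0.1 and 0.1 m and y of chisel in the frame of case between -0.14 and 0.14 m and z of chisel in the frame of case below 0.036 m and linear speed of chisel above 0.45 m/s).
It fails at once if the square was dropped into the case (near the case floor, within 30 mm, faster than 0.45 m/s) (x of square in the frame of case between -0.1 and 0.1 m and y of square in the frame of case between -0.14 and 0.14 m and z of square in the frame of case below 0.036 m and linear speed of square above 0.45 m/s).
It also fails if it takes over 64 s, if anything falls off the work surface, if the arm or the gripper's body presses on something with over 40 N, if the wrist force passes 120 N, or if a joint passes its speed limit or range.

## Working session

There is one attempt and no reset: what is moved stays moved. The work goes in short steps, Python scripts to look and compute and a tool call to move; the robot and the scene stay as the last step left them, time stands still between calls to the robot, and variables do not carry over. Pictures are saved under pics/ and viewed, on a budget of 10 in all, crops included, one or two more only if the job needs it, and the job is handed in when it is done.

Besides the shell and the picture viewer there is one more tool, called as name(argument=value, ...), one argument or row to a line, values as JSON. move_arm: Moves the arm, as the interface text tells. Shift numbers are shares of 0.05 m and turn numbers shares of 0.1 rad, none past 1 either way. Its arguments: {"type":"object","properties":{"deltas":{"type":"array","items":{"type":"array"}}},"required":["deltas"]}

```bash
ls; mkdir -p pics; python3 - <<'E'
from station import *
import cv2
for n in("scene","top"):
    cv2.imwrite(f"pics/{n}0.png",cv2.resize(get_image(n)[:,:,::-1],(800,600),interpolation=cv2.INTER_CUBIC)); print(calibration(n))
print(state(),ctrl.tips_ahead)
E
```

```text
pics
{'fx': 440.55857852583745, 'fy': 440.55857852583745, 'cx': 280.32161204768045, 'cy': 205.52374810821183, 'R': array([[-0.38607546,  0.92246518, -0.00193111],
       [ 0.50402499,  0.20919323, -0.83797196],
       [-0.77259598, -0.32449374, -0.54570988]]), 't': array([ 0.13680413, -0.18135399,  1.70568788])}
{'fx': 463.85783479897617, 'fy': 463.85783479897617, 'cx': 278.50638542366994, 'cy': 213.72978331516146, 'R': array([[ 0.0288998 , -0.99949976,  0.01284655],
       [-0.98908663, -0.03045152, -0.14415386],
       [ 0.14447295, -0.00854034, -0.98947189]]), 't': array([0.02577663, 0.4808086 , 1.22665055])}
{'clock': 0.1, 'joint_pos': array([-1.19830667e+00,  5.27933940e-02,  1.40155196e+00,  1.24217789e-05,
        1.68864458e+00, -7.02815311e-02]), 'dq': array([ 0.00037414, -0.00125023, -0.00200411,  0.00050394,  0.00041599,
        0.00047769]), 'effort': array([ 2.22389877e-03, -3.82582927e+01, -3.60985029e+01, -1.38614811e-05,
        4.76065688e-03, -4.17139177e-06]), 'position': array([ 0.22487953, -0.47413606,  0.24458234]), 'orientation': array([-0.6897789 , -0.15575715,  0.689919  , -0.15477907]), 'force': array([ 0.75727935,  0.15972625, -0.79056936]), 'moment': array([-0.03541139, -0.00039545, -0.02430177]), 'grip_width': 0.0855812761371549} 0.014
```

View pics/scene0.png

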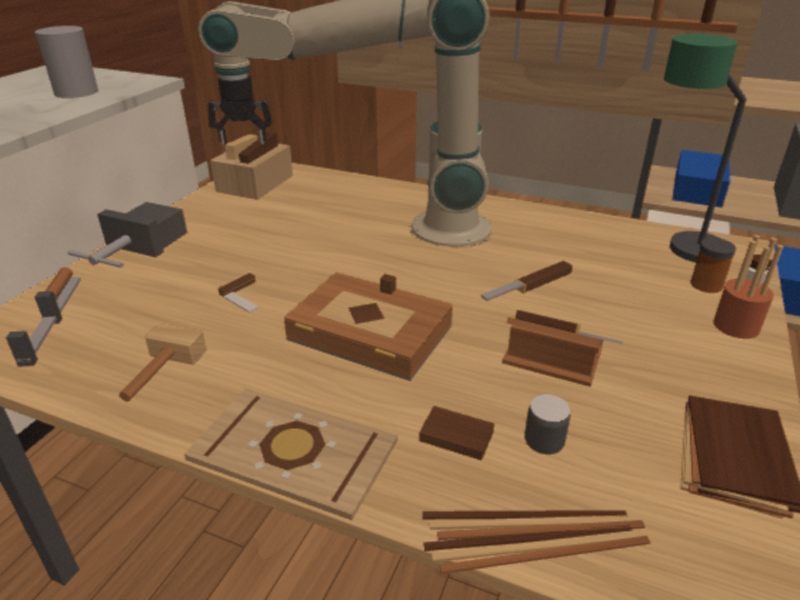

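View pics/top0.png

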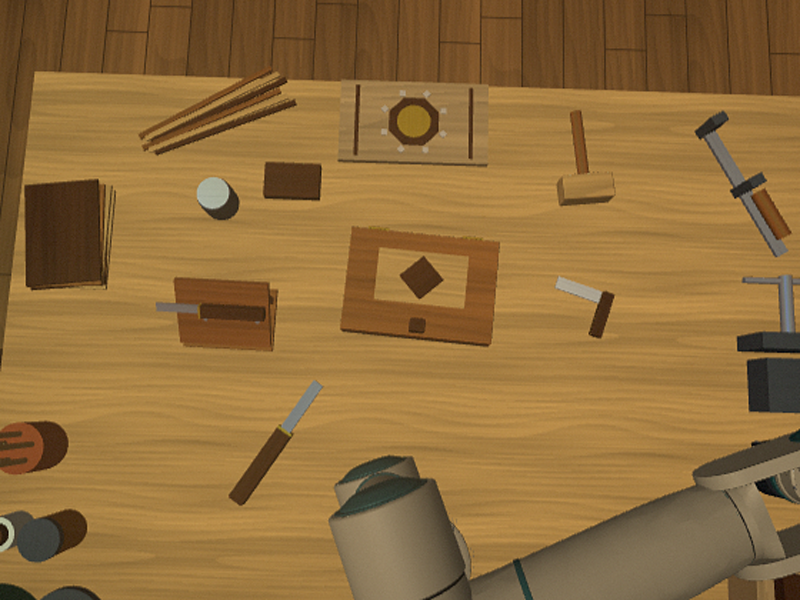

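Scene: the case is at top-view px (420,287) and the square at (590,305). There are two chisel candidates: one on the sloped rest at (155–265,310), and a larger one flat on the bench at (275,440). The one on the rest fits the description; I'll confirm it in a crop.

```bash
cat > h.py <<'E'
import numpy as np, cv2
from station import *
def ray(n,u,v):
    c=calibration(n); R=c['R']; o=-R.T@c['t']
    return o, R.T@np.array([(u-c['cx'])/c['fx'],(v-c['cy'])/c['fy'],1])
def w(n,u,v,z):
    o,d=ray(n,u,v); return o+d*(z-o[2])/d[2]
def proj(n,X):
    c=calibration(n); p=(c['R']@np.atleast_2d(X).T).T+c['t']
    return np.c_[p[:,0]/p[:,2]*c['fx']+c['cx'],p[:,1]/p[:,2]*c['fy']+c['cy']]
E
python3 - <<'E'
from h import *
im=get_image("top")[:,:,::-1]
def crop(x,y,W,H,s):return cv2.resize(im[y:y+H,x:x+W],(W*s,H*s),interpolation=cv2.INTER_CUBIC)
a=crop(100,185,100,70,4);b=crop(375,185,100,70,4);c=crop(225,150,133,100,6)[:320*2]
c=crop(230,150,130,100,4)
out=np.zeros((280+400,800,3),np.uint8);out=np.zeros((600,800,3),np.uint8)
out[:280,:400]=a;out[:280,400:]=b
c=crop(230,155,130,80,4);out[280:,:520]=c
cv2.imwrite("pics/c1.png",out)
E
```

```text
(no output)
```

View pics/c1.png

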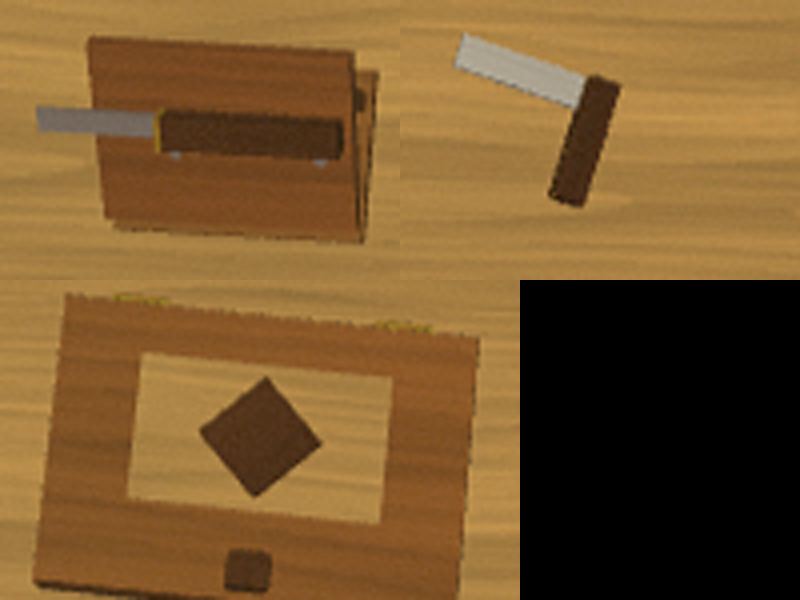

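Crop: the rest chisel has a handle of 4.5:2 proportions with a blade, leaning on two pins, so it is the one meant. Next I'll fit the poses.

```bash
cat > fit.py <<'E'
from h import *
from scipy.optimize import least_squares
def Rz(a): c,s=np.cos(a),np.sin(a); return np.array([[c,-s,0],[s,c,0],[0,0,1]])
def Ry(a): c,s=np.cos(a),np.sin(a); return np.array([[c,0,s],[0,1,0],[-s,0,c]])
def fit(name,P,px,x0,cam="top"):
    P=np.array(P,float)/1000; px=np.array(px,float)
    f=lambda q:(proj(cam,P@Rz(q[2]).T+[q[0],q[1],0])-px).ravel()
    r=least_squares(f,x0); print(name,r.x.round(4),"res px",r.fun.round(1)); return r.x
E
cat > m1.py <<'E'
from fit import *
c=lambda ox,oy,sx,sy,L:[(ox+(a-sx)/4,oy+(b-sy)/4) for a,b in L]
# case lid top
case=fit("case",[[98,141,58],[98,-141,58],[-98,141,58],[-98,-141,58],[-80,0,92]],
 c(230,155,0,280,[(66,294),(479,338),(35,581)])+[(343.7,242.2)]+c(230,155,0,280,[(249,570)]),[.55,0,0])
sq=fit("square",[[45,11,18],[45,-11,18],[-45,-11,18],[-45,11,18],[21,101,5],[45,101,5]],
 c(375,185,400,0,[(588,75),(621,86),(582,207),(548,197),(455,68),(464,33)]),[.55,-.3,0])
rest=fit("rest",[[51.5,85,105],[51.5,-85,105],[-55,85,30]],c(100,185,0,0,[(88,37),(353,52),(107,218)]),[.5,.35,0])
# chisel : unknown slope pos s and y in rest frame
A=Ry(-.611); P=np.array([[12,-60,18],[-12,-60,18],[12,60,18],[-12,60,18],[8,140,5],[-8,140,5]])/1000
px=np.array(c(100,185,0,0,[(342,120),(341,158),(162,111),(159,152),(38,107),(38,132)]))
def pose(q): 
    xr=q[0]; o=np.array([xr,q[1],.030+(xr+.055)*np.tan(.611)])
    R=Rz(rest[2])@Rz(0); Rc=Rz(rest[2])@A@Rz(q[2])
    return Rc,R@o+[rest[0],rest[1],0]
def f(q): R,o=pose(q); return (proj("top",P@R.T+o)-px).ravel()
r=least_squares(f,[0,-.017,0]); R,o=pose(r.x); print("chisel",r.x.round(4),r.fun.round(1)); print(R.round(3),o.round(4))
P2=np.array([[98,141,58],[98,-141,58],[-98,141,58],[-98,-141,58]])/1000
s=proj("scene",P2@Rz(case[2]).T+[case[0],case[1],0])*800/560; print("scene case",s.round())
s=proj("scene",P@R.T+o)*800/560; print("scene chisel",s.round())
np.savez("poses.npz",case=case,sq=sq,rest=rest,cR=R,co=o)
print(o+R@[0,.037,0])
E
python3 m1.py
```

```text
case [ 0.5159 -0.002  -0.0768] res px [ 0.2  0.3  0.3  0.3 -0.6 -0.   0.2 -0.7 -0.   0.2]
square [ 0.476  -0.355  -0.3283] res px [ 0.6  0.1 -0.1  0.1 -0.3  0.2  0.6 -0.1 -0.7 -0.6 -0.2  0.3]
rest [ 0.4531  0.3604 -0.0194] res px [-0.1  0.6 -0.2  0.1  0.3 -0.7]
chisel [ 0.0068 -0.0198  0.0133] [-0.2  0.7  0.6 -0.6 -1.7  1.2  0.  -0.8  0.2  0.2  1.  -0.6]
[[ 0.819  0.008 -0.574]
 [-0.003  1.     0.011]
 [ 0.574 -0.008  0.819]] [0.4595 0.3405 0.0733]
scene case [[409. 355.]
 [283. 315.]
 [452. 302.]
 [335. 270.]]
scene chisel [[514. 308.]
 [516. 309.]
 [577. 323.]
 [578. 323.]
 [620. 340.]
 [620. 340.]]
[0.45979145 0.37751683 0.07298627]
```

```bash
cat > plan.py <<'E'
from fit import *
from scipy.spatial.transform import Rotation as Ro
d=np.load("poses.npz"); case=d["case"]; sq=d["sq"]
Rc=Rz(case[2])
def C(p): return Rc@(np.array(p)/1000)+[case[0],case[1],0]
def S(p): return Rz(sq[2])@(np.array(p)/1000)+[sq[0],sq[1],0]
def tool(down,y):  # tool x=down dir, y jaw
    x=np.array(down,float);x/=np.linalg.norm(x);y=np.array(y,float);y-=x*(x@y);y/=np.linalg.norm(y)
    return np.c_[x,y,np.cross(x,y)]
def cur():
    s=state(); return np.array(s['position']),Ro.from_quat(s['orientation']).as_matrix()
def rows(p,R,wps):
    """wps: list of (pos,R,n,grip)"""
    for pt,Rt,n,g in wps:
        p0=p.copy();rv0=R.copy();tot=Ro.from_matrix(rv0.T@Rt).as_rotvec()
        out=[]
        for k in range(1,n+1):
            pk=p0+(pt-p0)*k/n; Rk=rv0@Ro.from_rotvec(tot*k/n).as_matrix()
            a=np.round(R.T@(pk-p)/.05,2); b=np.round(Ro.from_matrix(R.T@Rk).as_rotvec()/.1,2)
            p=p+R@(a*.05); R=R@Ro.from_rotvec(b*.1).as_matrix()
            out.append([g,(a+0).tolist(),(b+0).tolist()])
        print("to",pt.round(3),"\n"+",".join(str(o) for o in out).replace(" ","").replace(".0,",",").replace(".0]","]"))
    return p,R
E
python3 - <<'E'
from plan import *
p,R=cur(); print(R.round(2))
Rt=tool([0,0,-1],Rc@[0,1,0]*np.sign(R[1,1]))
print(Rt.round(3))
th=np.linspace(0,1.88,25)[1:]
G=lambda t:C([98-178*np.cos(t)+34*np.sin(t),0,50+178*np.sin(t)+34*np.cos(t)])-[0,0,.005]
p,R=rows(p,R,[(G(0)+[0,0,.09],Rt,18,1),(G(0),Rt,6,1)])
print("arc");rows(G(0),Rt,[(G(t),Rt,1,-1) for t in th])
E
```

```text
[[-0.    0.43 -0.9 ]
 [ 0.   -0.9  -0.43]
 [-1.   -0.   -0.  ]]
[[ 0.    -0.077 -0.997]
 [ 0.    -0.997  0.077]
 [-1.     0.     0.   ]]
to [0.436 0.004 0.169] 
[1,[0.08,-0.38,-0.44],[0.29,0,0]],[1,[0.09,-0.39,-0.43],[0.29,0,0]],[1,[0.08,-0.41,-0.42],[0.29,0,0]],[1,[0.09,-0.41,-0.4],[0.28,0,0]],[1,[0.08,-0.43,-0.39],[0.29,0,0]],[1,[0.09,-0.44,-0.38],[0.29,0,0]],[1,[0.08,-0.45,-0.37],[0.29,0,0]],[1,[0.09,-0.46,-0.36],[0.29,0,0.01]],[1,[0.08,-0.47,-0.34],[0.29,0,0]],[1,[0.08,-0.48,-0.33],[0.29,0,0]],[1,[0.09,-0.49,-0.31],[0.29,0,0]],[1,[0.08,-0.5,-0.3],[0.28,0,0]],[1,[0.09,-0.5,-0.28],[0.29,0,0]],[1,[0.08,-0.52,-0.27],[0.29,0,0]],[1,[0.09,-0.52,-0.26],[0.29,0,0]],[1,[0.08,-0.53,-0.24],[0.29,0,0]],[1,[0.08,-0.53,-0.22],[0.29,0,0]],[1,[0.09,-0.54,-0.21],[0.29,0,0]]
to [0.436 0.004 0.079] 
[1,[0.3,0,0],[0,0,0]],[1,[0.3,0,0],[0,0,0]],[1,[0.3,0,0],[0,0,0]],[1,[0.3,0,0],[0,0,0]],[1,[0.3,0,0],[0,0,0]],[1,[0.3,0,0],[0,0,0]]
arc
to [0.439 0.004 0.093] 
[-1,[-0.28,0,-0.06],[0,0,0]]
to [0.444 0.004 0.106] 
[-1,[-0.27,0,-0.09],[0,0,0]]
to [0.449 0.003 0.12 ] 
[-1,[-0.26,0,-0.11],[0,0,0]]
to [0.455
[... 442 characters left out ...]
  0.209] 
[-1,[-0.14,0,-0.25],[0,0,0]]
to [ 0.549 -0.005  0.214] 
[-1,[-0.11,0,-0.26],[0,0,0]]
to [ 0.563 -0.006  0.219] 
[-1,[-0.09,0,-0.27],[0,0,0]]
to [ 0.576 -0.007  0.222] 
[-1,[-0.07,0,-0.27],[0,0,0]]
to [ 0.59  -0.008  0.225] 
[-1,[-0.04,0,-0.28],[0,0,0]]
to [ 0.604 -0.009  0.226] 
[-1,[-0.03,0,-0.29],[0,0,0]]
to [ 0.619 -0.01   0.226] 
[-1,[0,0,-0.28],[0,0,0]]
to [ 0.633 -0.011  0.225] 
[-1,[0.02,0,-0.28],[0,0,0]]
to [ 0.647 -0.012  0.223] 
[-1,[0.04,0,-0.29],[0,0,0]]
to [ 0.661 -0.013  0.22 ] 
[-1,[0.06,0,-0.27],[0,0,0]]
to [ 0.674 -0.014  0.216] 
[-1,[0.08,0,-0.27],[0,0,0]]
to [ 0.687 -0.015  0.21 ] 
[-1,[0.11,0,-0.27],[0,0,0]]
to [ 0.7   -0.016  0.204] 
[-1,[0.13,0,-0.25],[0,0,0]]
```

move_arm(
  deltas=[
    [1,[0.08,-0.38,-0.44],[0.29,0,0]],
    [1,[0.09,-0.39,-0.43],[0.29,0,0]],
    [1,[0.08,-0.41,-0.42],[0.29,0,0]],
    [1,[0.09,-0.41,-0.4],[0.28,0,0]],
    [1,[0.08,-0.43,-0.39],[0.29,0,0]],
    [1,[0.09,-0.44,-0.38],[0.29,0,0]],
    [1,[0.08,-0.45,-0.37],[0.29,0,0]],
    [1,[0.09,-0.46,-0.36],[0.29,0,0]],
    [1,[0.08,-0.47,-0.34],[0.29,0,0]],
    [1,[0.08,-0.48,-0.33],[0.29,0,0]],
    [1,[0.09,-0.49,-0.31],[0.29,0,0]],
    [1,[0.08,-0.5,-0.3],[0.28,0,0]],
  ],
)

```text
clock: 1.35
position: [0.366, -0.1541, 0.1944]
orientation: [-0.706, -0.034, 0.706, -0.034]
force: [0.9, -0.8, -0.2]
grip_width: 0.0855
```

move_arm(
  deltas=[
    [1,[0.09,-0.5,-0.28],[0.29,0,0]],
    [1,[0.08,-0.52,-0.27],[0.29,0,0]],
    [1,[0.09,-0.52,-0.26],[0.29,0,0]],
    [1,[0.08,-0.53,-0.24],[0.29,0,0]],
    [1,[0.08,-0.53,-0.22],[0.29,0,0]],
    [1,[0.09,-0.54,-0.21],[0.29,0,0]],
    [1,[0,0,0],[0,0,0]],
    [1,[0,0,0],[0,0,0]],
  ],
)

```text
clock: 2.15
position: [0.4359, 0.0039, 0.1689]
orientation: [-0.706, 0.027, 0.707, 0.027]
force: [-0.3, 0.3, -0.5]
grip_width: 0.0851
```

Exactly on target. Next: down and grip.

move_arm(
  deltas=[
    [1,[0.3,0,0],[0,0,0]],
    [1,[0.3,0,0],[0,0,0]],
    [1,[0.3,0,0],[0,0,0]],
    [0.2,[0.3,0,0],[0,0,0]],
    [0,[0.3,0,0],[0,0,0]],
    [0,[0.3,0,0],[0,0,0]],
    [-1,[0,0,0],[0,0,0]],
    [-1,[0,0,0],[0,0,0]],
    [-1,[0,0,0],[0,0,0]],
    [-1,[0,0,0],[0,0,0]],
    [-1,[0,0,0],[0,0,0]],
    [-1,[0,0,0],[0,0,0]],
  ],
)

```text
clock: 3.35
position: [0.4349, 0.0061, 0.0789]
orientation: [-0.705, 0.025, 0.708, 0.029]
force: [-0.3, 18.0, -5.0]
grip_width: 0.027
```

move_arm(
  deltas=[
    [-1,[0,-0.06,0],[0,0,0]],
    [-1,[-0.28,0,-0.06],[0,0,0]],
    [-1,[-0.27,0,-0.09],[0,0,0]],
    [-1,[-0.26,0,-0.11],[0,0,0]],
    [-1,[-0.25,0,-0.12],[0,0,0]],
    [-1,[-0.25,0,-0.15],[0,0,0]],
  ],
)

```text
clock: 3.95
position: [0.4628, 0.0042, 0.1456]
orientation: [-0.706, 0.028, 0.707, 0.027]
force: [1.1, 0.7, -7.0]
grip_width: 0.0268
```

move_arm(
  deltas=[
    [-1,[-0.23,0,-0.16],[0,0,0]],
    [-1,[-0.22,0,-0.19],[0,0,0]],
    [-1,[-0.2,0,-0.2],[0,0,0]],
    [-1,[-0.18,0,-0.21],[0,0,0]],
    [-1,[-0.17,0,-0.23],[0,0,0]],
    [-1,[-0.15,0,-0.24],[0,0,0]],
    [-1,[-0.14,0,-0.25],[0,0,0]],
    [-1,[-0.11,0,-0.26],[0,0,0]],
    [-1,[-0.09,0,-0.27],[0,0,0]],
  ],
)

```text
clock: 4.85
position: [0.5632, -0.0034, 0.2202]
orientation: [-0.706, 0.027, 0.707, 0.027]
force: [-3.0, 1.6, -3.8]
grip_width: 0.0269
```

move_arm(
  deltas=[
    [-1,[-0.07,0,-0.27],[0,0,0]],
    [-1,[-0.04,0,-0.28],[0,0,0]],
    [-1,[-0.03,0,-0.29],[0,0,0]],
    [-1,[0,0,-0.28],[0,0,0]],
    [-1,[0.02,0,-0.28],[0,0,0]],
    [-1,[0.04,0,-0.29],[0,0,0]],
    [-1,[0.06,0,-0.27],[0,0,0]],
    [-1,[0.08,0,-0.27],[0,0,0]],
    [-1,[0.11,0,-0.27],[0,0,0]],
    [-1,[0.13,0,-0.25],[0,0,0]],
    [-1,[0,0,0],[0,0,0]],
  ],
)

```text
clock: 5.95
position: [0.7021, -0.0139, 0.2072]
orientation: [0.709, -0.027, -0.705, -0.027]
force: [-0.9, 2.8, 5.0]
grip_width: 0.027
```

move_arm(
  deltas=[
    [0,[0,0,0],[0,0,0]],
    [1,[0,0,0],[0,0,0]],
    [1,[0,0,0],[0,0,0]],
    [1,[0,0,0],[0,0,0]],
    [1,[-0.3,0,0],[0,0,0]],
    [1,[-0.4,0,0],[0,0,0]],
    [1,[-0.5,0,0],[0,0,0]],
    [1,[-0.5,0,0],[0,0,0]],
  ],
)

```text
clock: 6.75
position: [0.6999, -0.0138, 0.2916]
orientation: [0.707, -0.027, -0.706, -0.027]
force: [-0.6, -0.3, 0.1]
grip_width: 0.0853
```

```bash
python3 - <<'E'
from plan import *
cR,co=d["cR"],d["co"]
p,R=cur(); print(p.round(4))
n=cR[:,2]; 
Rt=tool(-n,-cR[:,0]); print(Rt.round(3))
Rdown=tool([0,0,-1],-cR[:,0]*[1,1,0])
# tips 2.5 mm above board -> TCP 16.5 mm above underside
g=co+cR@[0,.026,.0165]
via=np.array([.45,.25,.3]); pre=g+n*.08
p,R=rows(p,R,[(np.array([.5,.12,.32]),R@Ro.from_rotvec([-.5,0,0]).as_matrix(),8,1),(pre,Rt,18,0.2),(g,Rt,6,0.2)])
E
```

```text
[ 0.6999 -0.0138  0.2916]
[[ 0.574 -0.819  0.008]
 [-0.011  0.003  1.   ]
 [-0.819 -0.574 -0.008]]
to [0.5  0.12 0.32] 
[1,[-0.07,-0.29,0.52],[-0.63,0,0]],[1,[-0.07,-0.33,0.51],[-0.62,0,0]],[1,[-0.07,-0.36,0.48],[-0.63,0,0]],[1,[-0.08,-0.39,0.46],[-0.62,0,0]],[1,[-0.07,-0.41,0.43],[-0.63,0,0]],[1,[-0.07,-0.45,0.41],[-0.62,0,0]],[1,[-0.07,-0.46,0.38],[-0.63,0,0]],[1,[-0.07,-0.49,0.35],[-0.62,0,0]]
to [0.404 0.368 0.152] 
[0.2,[0.19,-0.29,-0.02],[1.07,0.34,-0.21]],[0.2,[0.19,-0.29,0.03],[1.07,0.34,-0.21]],[0.2,[0.2,-0.29,0.06],[1.07,0.34,-0.22]],[0.2,[0.2,-0.27,0.09],[1.07,0.34,-0.21]],[0.2,[0.2,-0.25,0.13],[1.08,0.34,-0.21]],[0.2,[0.2,-0.23,0.16],[1.07,0.34,-0.21]],[0.2,[0.2,-0.21,0.2],[1.07,0.34,-0.21]],[0.2,[0.2,-0.18,0.22],[1.07,0.34,-0.22]],[0.2,[0.19,-0.16,0.25],[1.07,0.34,-0.21]],[0.2,[0.19,-0.12,0.27],[1.07,0.34,-0.21]],[0.2,[0.18,-0.09,0.28],[1.07,0.34,-0.21]],[0.2,[0.17,-0.05,0.3],[1.07,0.34,-0.22]],[0.2,[0.16,-0.02,0.31],[1.07,0.34,-0.21]],[0.2,[0.16,0.02,0.31],[1.07,0.34,-0.21]],[0.2,[0.14,0.06,0.32],[1.08,0.34,-0.21]],[0.2,[0.12,0.09,0.31],[1.07,0.34,-0.21]],[0.2,[0.12,0.13,0.3],[1.07,0.34,-0.22]],[0.2,[0.1,0.16,0.29],[1.07,0.34,-0.21]]
to [0.45  0.367 0.087] 
[0.2,[0.27,0,0],[0,0,0]],[0.2,[0.26,0,0],[0,0,0]],[0.2,[0.27,0,0],[0,0,0]],[0.2,[0.27,0,0],[0,0,0]],[0.2,[0.26,0,0],[0,0,0]],[0.2,[0.27,0,0],[0,0,0]]
```

```bash
python3 - <<'E'
from plan import *
cR,co=d["cR"],d["co"]
p,R=cur()
n=cR[:,2]; Rt=tool(-n,cR[:,0]); print(Rt.round(3))
g=co+cR@[0,.026,.0165]; pre=g+n*.08
rows(p,R,[(np.array([.5,.12,.32]),R@Ro.from_rotvec([-.72,0,0]).as_matrix(),9,1),(pre,Rt,14,0.2),(g,Rt,6,0.2)])
E
```

```text
[[ 0.574  0.819 -0.008]
 [-0.011 -0.003 -1.   ]
 [-0.819  0.574  0.008]]
to [0.5  0.12 0.32] 
[1,[-0.06,-0.26,0.47],[-0.8,0,0]],[1,[-0.07,-0.3,0.44],[-0.8,0,0]],[1,[-0.06,-0.33,0.42],[-0.8,0,0]],[1,[-0.06,-0.37,0.39],[-0.8,0,0]],[1,[-0.07,-0.39,0.36],[-0.8,0,0]],[1,[-0.06,-0.43,0.32],[-0.8,0,0]],[1,[-0.07,-0.44,0.3],[-0.8,0,0]],[1,[-0.06,-0.47,0.25],[-0.8,0,0]],[1,[-0.06,-0.49,0.22],[-0.8,0,0]]
to [0.404 0.368 0.152] 
[0.2,[0.24,-0.37,-0.1],[-0.64,0.2,0.41]],[0.2,[0.23,-0.36,-0.12],[-0.63,0.19,0.4]],[0.2,[0.21,-0.37,-0.14],[-0.64,0.2,0.41]],[0.2,[0.2,-0.37,-0.16],[-0.64,0.19,0.41]],[0.2,[0.19,-0.36,-0.18],[-0.64,0.2,0.4]],[0.2,[0.18,-0.36,-0.2],[-0.63,0.19,0.41]],[0.2,[0.17,-0.35,-0.22],[-0.64,0.2,0.41]],[0.2,[0.16,-0.35,-0.24],[-0.64,0.19,0.4]],[0.2,[0.15,-0.34,-0.25],[-0.64,0.2,0.41]],[0.2,[0.15,-0.32,-0.28],[-0.63,0.19,0.41]],[0.2,[0.13,-0.31,-0.29],[-0.64,0.2,0.4]],[0.2,[0.13,-0.3,-0.31],[-0.64,0.2,0.41]],[0.2,[0.12,-0.29,-0.33],[-0.64,0.19,0.41]],[0.2,[0.12,-0.27,-0.34],[-0.63,0.2,0.4]]
to [0.45  0.367 0.087] 
[0.2,[0.27,0,0],[0,0,0]],[0.2,[0.26,0,0],[0,0,0]],[0.2,[0.27,0,0],[0,0,0]],[0.2,[0.27,0,0],[0,0,0]],[0.2,[0.26,0,0],[0,0,0]],[0.2,[0.27,0,0],[0,0,0]]
```

move_arm(
  deltas=[
    [1,[-0.06,-0.26,0.47],[-0.8,0,0]],
    [1,[-0.07,-0.3,0.44],[-0.8,0,0]],
    [1,[-0.06,-0.33,0.42],[-0.8,0,0]],
    [1,[-0.06,-0.37,0.39],[-0.8,0,0]],
    [1,[-0.07,-0.39,0.36],[-0.8,0,0]],
    [1,[-0.06,-0.43,0.32],[-0.8,0,0]],
    [1,[-0.07,-0.44,0.3],[-0.8,0,0]],
    [1,[-0.06,-0.47,0.25],[-0.8,0,0]],
    [1,[-0.06,-0.49,0.22],[-0.8,0,0]],
  ],
)

```text
clock: 7.65
position: [0.4991, 0.1204, 0.3195]
orientation: [0.671, 0.224, -0.67, 0.225]
force: [0.3, 0.7, 0.3]
grip_width: 0.0856
```

move_arm(
  deltas=[
    [0.2,[0.24,-0.37,-0.1],[-0.64,0.2,0.41]],
    [0.2,[0.23,-0.36,-0.12],[-0.63,0.19,0.4]],
    [0.2,[0.21,-0.37,-0.14],[-0.64,0.2,0.41]],
    [0.2,[0.2,-0.37,-0.16],[-0.64,0.19,0.41]],
    [0.2,[0.19,-0.36,-0.18],[-0.64,0.2,0.4]],
    [0.2,[0.18,-0.36,-0.2],[-0.63,0.19,0.41]],
    [0.2,[0.17,-0.35,-0.22],[-0.64,0.2,0.41]],
    [0.2,[0.16,-0.35,-0.24],[-0.64,0.19,0.4]],
    [0.2,[0.15,-0.34,-0.25],[-0.64,0.2,0.41]],
    [0.2,[0.15,-0.32,-0.28],[-0.63,0.19,0.41]],
    [0.2,[0.13,-0.31,-0.29],[-0.64,0.2,0.4]],
    [0.2,[0.13,-0.3,-0.31],[-0.64,0.2,0.41]],
  ],
)

```text
clock: 8.85
position: [0.4182, 0.3332, 0.1755]
orientation: [0.645, 0.314, -0.386, 0.58]
force: [-0.1, 1.4, 0.8]
grip_width: 0.0513
```

move_arm(
  deltas=[
    [0.2,[0.12,-0.29,-0.33],[-0.64,0.19,0.41]],
    [0.2,[0.12,-0.27,-0.34],[-0.63,0.2,0.4]],
    [0.2,[0,0,0],[0,0,0]],
    [0.2,[0,0,0],[0,0,0]],
  ],
)

```text
clock: 9.25
position: [0.4044, 0.368, 0.1511]
orientation: [0.627, 0.323, -0.331, 0.627]
force: [-0.1, 0.2, 0.5]
grip_width: 0.0515
```

```bash
python3 - <<'E'
from plan import *
cR,co=d["cR"],d["co"]
p,R=cur(); n=cR[:,2]; Rt=tool(-n,cR[:,0])
g=co+cR@[0,.026,.0165]
print(p,(p-g-n*.08).round(4), (Ro.from_matrix(R.T@Rt).as_rotvec()).round(3), state()['joint_pos'].round(2))
rows(p,R,[(g,Rt,6,.2)])
im=get_image("scene")[:,:,::-1].copy()
print(proj("scene",[g]),proj("scene",[p]))
cv2.imwrite("pics/s2.png",cv2.resize(im[150:290,190:450],None,fx=3,fy=3,interpolation=cv2.INTER_CUBIC))
E
```

```text
[0.40442297 0.36801425 0.15108054] [ 0.0001  0.0004 -0.001 ] [-0.002 -0.001  0.001] [ 0.89 -0.07  1.81 -0.54  1.06  1.09]
to [0.45  0.367 0.087] 
[0.2,[0.26,0,0],[0,0,0]],[0.2,[0.27,0,0],[-0.01,0,0]],[0.2,[0.26,0.01,0],[0,0,0.01]],[0.2,[0.26,0,0.01],[0,0,0]],[0.2,[0.27,0,0],[0,-0.01,0]],[0.2,[0.26,0,0],[-0.01,0,0]]
[[391.63778304 223.91031423]] [[398.60147874 195.49133262]]
```

View pics/s2.png

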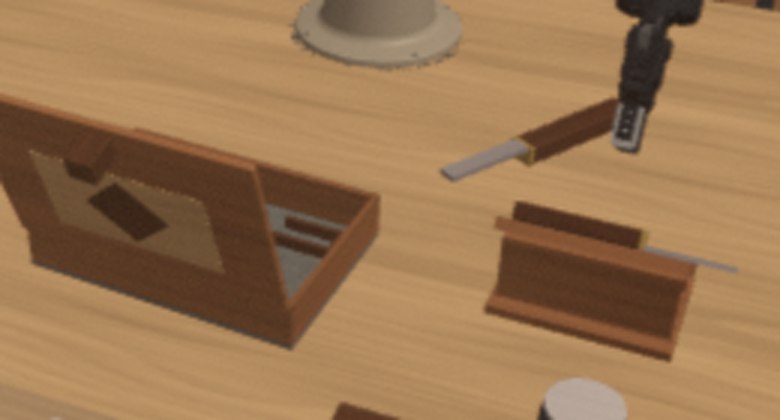

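move_arm(
  deltas=[
    [0,[0.27,0,0],[0,0,0]],
    [0,[0.27,0,0],[0,0,0]],
    [0,[0.27,0,0],[0,0,0]],
    [0,[0.27,0,0],[0,0,0]],
    [0,[0.27,0,0],[0,0,0]],
    [0,[0.11,0,0],[0,0,0]],
    [0,[0.1,0,0],[0,0,0]],
    [0,[0,0,0],[0,0,0]],
  ],
)

```text
clock: 10.1
position: [0.449, 0.3668, 0.0854]
orientation: [0.626, 0.323, -0.331, 0.628]
force: [-0.2, 0.2, 0.4]
grip_width: 0.0424
```

move_arm(
  deltas=[
    [-1,[0,0,0],[0,0,0]],
    [-1,[0,0,0],[0,0,0]],
    [-1,[0,0,0],[0,0,0]],
    [-1,[0,0,0],[0,0,0]],
    [-1,[0,0,0],[0,0,0]],
  ],
)

```text
clock: 10.6
position: [0.4489, 0.3674, 0.0868]
orientation: [0.627, 0.323, -0.33, 0.628]
force: [-5.4, -0.3, 5.9]
grip_width: 0.0225
```

```bash
python3 - <<'E'
from plan import *
cR,co=d["cR"],d["co"]
p,R=cur(); n=cR[:,2]
print("TCP in chisel",(cR.T@(p-co)).round(4))
Rs=tool([0,0,-1],Rc@[1,0,0])
seat=C([-48,-4,6])+[0,0,.0165]
q=p-R[:,0]*.06
rows(p,R,[(q,R,5,-1),(np.array([.44,.25,.2]),Rs,9,-1),(seat+[0,0,.1],Rs,9,-1)])
E
```

```text
TCP in chisel [-0.001   0.0267  0.0174]
to [0.415 0.368 0.136] 
[-1,[-0.24,0,0],[0,0,0]],[-1,[-0.24,0,0],[0,0,0]],[-1,[-0.24,0,0],[0,0,0]],[-1,[-0.24,0,0],[0,0,0]],[-1,[-0.24,0,0],[0,0,0]]
to [0.44 0.25 0.2 ] 
[-1,[-0.08,0.13,0.26],[0.08,-0.02,-0.68]],[-1,[-0.09,0.12,0.26],[0.07,-0.01,-0.68]],[-1,[-0.1,0.12,0.27],[0.08,-0.02,-0.67]],[-1,[-0.1,0.12,0.26],[0.07,-0.02,-0.68]],[-1,[-0.12,0.11,0.26],[0.08,-0.01,-0.68]],[-1,[-0.12,0.1,0.25],[0.08,-0.02,-0.68]],[-1,[-0.12,0.1,0.26],[0.07,-0.02,-0.68]],[-1,[-0.13,0.09,0.26],[0.08,-0.01,-0.68]],[-1,[-0.14,0.09,0.26],[0.07,-0.02,-0.67]]
to [ 0.468 -0.002  0.122] 
[-1,[0.17,0.1,0.55],[0,0,0]],[-1,[0.17,0.11,0.56],[0,0,0]],[-1,[0.18,0.1,0.55],[0,0,0]],[-1,[0.17,0.11,0.56],[0,0,0]],[-1,[0.17,0.1,0.55],[0,0,0]],[-1,[0.17,0.1,0.55],[0,0,0]],[-1,[0.17,0.11,0.56],[0,0,0]],[-1,[0.18,0.1,0.55],[0,0,0]],[-1,[0.17,0.11,0.56],[0,0,0]]
```

move_arm(
  deltas=[
    [-1,[-0.2,0,0],[0,0,0]],
    [-1,[-0.24,0,0],[0,0,0]],
    [-1,[-0.24,0,0],[0,0,0]],
    [-1,[-0.24,0,0],[0,0,0]],
    [-1,[-0.24,0,0],[0,0,0]],
  ],
)

```text
clock: 11.1
position: [0.4149, 0.3677, 0.1345]
orientation: [0.626, 0.323, -0.331, 0.628]
force: [0.0, 0.1, -1.7]
grip_width: 0.0228
```

move_arm(
  deltas=[
    [-1,[-0.08,0.13,0.26],[0.08,-0.02,-0.68]],
    [-1,[-0.09,0.12,0.26],[0.07,-0.01,-0.68]],
    [-1,[-0.1,0.12,0.27],[0.08,-0.02,-0.67]],
    [-1,[-0.1,0.12,0.26],[0.07,-0.02,-0.68]],
    [-1,[-0.12,0.11,0.26],[0.08,-0.01,-0.68]],
    [-1,[-0.12,0.1,0.25],[0.08,-0.02,-0.68]],
    [-1,[-0.12,0.1,0.26],[0.07,-0.02,-0.68]],
    [-1,[-0.13,0.09,0.26],[0.08,-0.01,-0.68]],
    [-1,[-0.14,0.09,0.26],[0.07,-0.02,-0.67]],
  ],
)

```text
clock: 12.0
position: [0.441, 0.2492, 0.1987]
orientation: [-0.518, -0.481, 0.519, -0.48]
force: [0.4, -0.3, -2.6]
grip_width: 0.0223
```

move_arm(
  deltas=[
    [-1,[0.17,0.1,0.55],[0,0,0]],
    [-1,[0.17,0.11,0.56],[0,0,0]],
    [-1,[0.18,0.1,0.55],[0,0,0]],
    [-1,[0.17,0.11,0.56],[0,0,0]],
    [-1,[0.17,0.1,0.55],[0,0,0]],
    [-1,[0.17,0.1,0.55],[0,0,0]],
    [-1,[0.17,0.11,0.56],[0,0,0]],
    [-1,[0.18,0.1,0.55],[0,0,0]],
    [-1,[0.17,0.11,0.56],[0,0,0]],
    [-1,[0,0,0],[0,0,0]],
  ],
)

```text
clock: 13.0
position: [0.4684, -0.005, 0.1197]
orientation: [-0.519, -0.48, 0.52, -0.48]
force: [-0.3, 0.7, -0.7]
grip_width: 0.0226
```

```bash
python3 - <<'E'
from plan import *
p,R=cur(); print(p,R.round(3))
im=get_image("top")[:,:,::-1].copy()
def mark(P,col):
    q=proj("top",np.array(P)); print(q.round(1))
    for a in q: cv2.circle(big,tuple(int(t) for t in ((a-[215,135])*5)),2,col,-1)
big=cv2.resize(im[135:255,215:375],None,fx=5,fy=5,interpolation=cv2.INTER_CUBIC)
mark([C(q) for q in [[-98,141,50],[-98,-141,50],[-98,0,50],[-90,135,6],[-90,-135,6],[-48,110,6],[-48,-90,6],[90,-135,6]]],(0,255,0))
# expected chisel corners now
u=p-[0,0,.0165]
mark([u+Rc@(np.array(q)/1000) for q in [[8,114,5],[-8,114,5],[0,114,5],[12,-86,18],[-12,-86,18]]],(0,0,255))
cv2.imwrite("pics/t3.png",big)
E
```

```text
[ 0.46840909 -0.00501877  0.11967879] [[-0.002  0.997 -0.079]
 [-0.002 -0.079 -0.997]
 [-1.    -0.002  0.002]]
[[238.3 230.5]
 [343.4 241.8]
 [290.9 236.2]
 [242.  229.6]
 [339.1 240. ]
 [252.7 215.6]
 [324.3 223.3]
 [344.7 176.7]]
[[252.4 206.7]
 [251.7 212.9]
 [252.1 209.8]
 [330.8 212.8]
 [330.  222.1]]
```

View pics/t3.png

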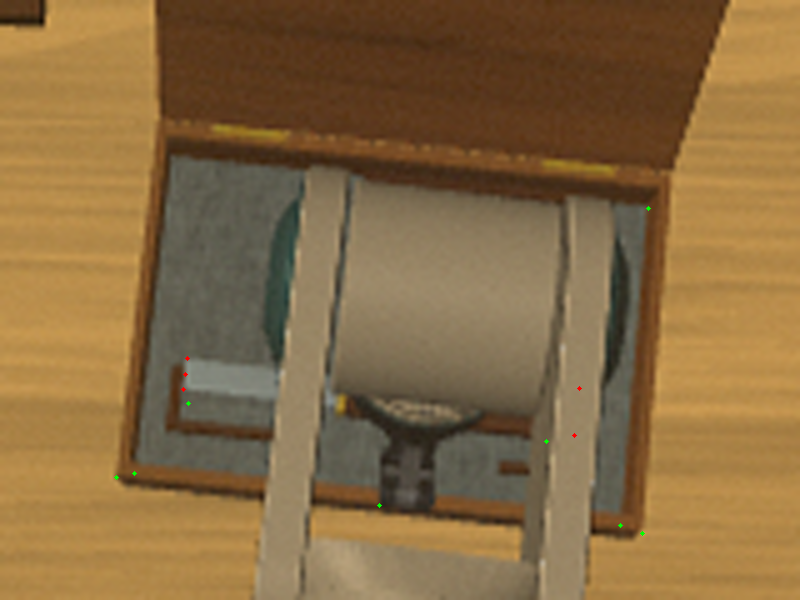

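Chisel held straight; its tip is at (187,374), predicted (185,374). Next I'll check the case pose against the visible dark walls: corner (167,432), end-wall inner edge (183,367) and handle-wall end (499,468).

```bash
python3 - <<'E'
from plan import *
c=calibration("top"); print("cam",(-c['R'].T@c['t']).round(3))
for q in [[-66,120,18],[-60,114,18],[-36,114,18],[-36,120,18],[-70,-61,18],[-64,-61,18],[98,141,50],[90,135,50],[98,-141,50],[90,-135,50],[-98,141,50],[-98,141,0],[-98,-141,50],[-98,-141,0],[-90,135,50],[-90,-135,50]]:
    print(q,((proj("top",[C(q)])[0]-[215,135])*5+2).round(0))
im=get_image("top")[:,:,::-1]
b=np.hstack([cv2.resize(im[195:245,233:283],None,fx=8,fy=8,interpolation=cv2.INTER_CUBIC),cv2.resize(im[195:245,305:355],None,fx=8,fy=8,interpolation=cv2.INTER_CUBIC)])
cv2.imwrite("pics/t4.png",b)
E
```

```text
cam [0.298 0.051 1.283]
[-66, 120, 18] [168. 432.]
[-60, 114, 18] [180. 423.]
[-36, 114, 18] [185. 380.]
[-36, 120, 18] [174. 379.]
[-70, -61, 18] [495. 475.]
[-64, -61, 18] [496. 464.]
[98, 141, 50] [161. 125.]
[90, 135, 50] [170. 140.]
[98, -141, 50] [675. 179.]
[90, -135, 50] [663. 192.]
[-98, 141, 50] [119. 480.]
[-98, 141, 0] [125. 489.]
[-98, -141, 50] [644. 536.]
[-98, -141, 0] [631. 544.]
[-90, 135, 50] [132. 466.]
[-90, -135, 50] [634. 520.]
```

View pics/t4.png

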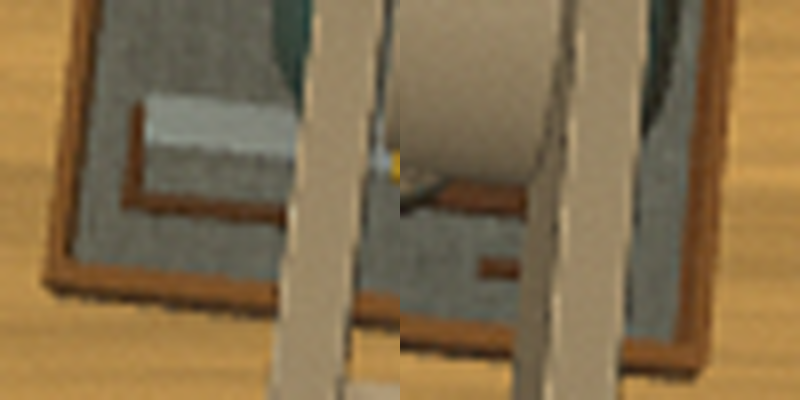

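```bash
python3 - <<'E'
from plan import *
p,R=cur()
Rs=tool([0,0,-1],Rc@[1,0,0])
t=C([-48.3,-3.2,6])
rows(p,R,[(t+[0,0,.05],Rs,6,-1),(t+[0,0,.019],Rs,5,-1)])
E
```

```text
to [ 0.467 -0.002  0.056] 
[-1,[0.22,-0.01,0],[0,0,0]],[-1,[0.21,0,-0.01],[0,0,0]],[-1,[0.22,-0.01,0],[0,0,0]],[-1,[0.21,0,-0.01],[0,0,0]],[-1,[0.22,-0.01,0],[-0.01,0.01,0]],[-1,[0.21,0,0],[0,0,0]]
to [ 0.467 -0.002  0.025] 
[-1,[0.12,0,0],[0,0,0]],[-1,[0.13,0,0],[0,0,0]],[-1,[0.12,0,0],[0,0,0]],[-1,[0.13,0,0],[0,0,0]],[-1,[0.12,0,0],[0,0,0]]
```

```bash
python3 - <<'E'
from plan import *
print(cur(), state()['force'])
E
```

```text
(array([ 0.4688863 , -0.00279435,  0.12067496]), array([[-1.86348109e-04,  9.97000517e-01, -7.73946672e-02],
       [-6.42431013e-04, -7.73947720e-02, -9.97000319e-01],
       [-9.99999776e-01, -1.36068390e-04,  6.54926422e-04]])) [ 0.53833879  0.31806854 -1.35309728]
```

move_arm(
  deltas=[
    [-1,[0.22,-0.01,0],[0,0,0]],
    [-1,[0.21,0,0],[0,0,0]],
    [-1,[0.22,-0.01,0],[0,0,0]],
    [-1,[0.21,0,0],[0,0,0]],
    [-1,[0.22,-0.01,0],[0,0,0]],
    [-1,[0.21,0,0],[0,0,0]],
    [-1,[0,0,0],[0,0,0]],
    [-1,[0.12,0,0],[0,0,0]],
    [-1,[0.13,0,0],[0,0,0]],
    [-1,[0.12,0,0],[0,0,0]],
    [-1,[0.1,0,0],[0,0,0]],
    [-1,[0,0,0],[0,0,0]],
  ],
)

```text
clock: 14.3
position: [0.4673, -0.0028, 0.0316]
orientation: [-0.518, -0.48, 0.519, -0.481]
force: [1.0, -0.7, -1.1]
grip_width: 0.0223
```

move_arm(
  deltas=[
    [-1,[0.05,0,0],[0,0,0]],
    [-1,[0.05,0,0],[0,0,0]],
    [-1,[0.03,0,0],[0,0,0]],
    [-1,[0,0,0],[0,0,0]],
    [-1,[0,0,0],[0,0,0]],
  ],
)

```text
clock: 14.8
position: [0.4675, -0.0029, 0.0258]
orientation: [-0.519, -0.48, 0.519, -0.481]
force: [-0.4, 0.3, -1.3]
grip_width: 0.0223
```

move_arm(
  deltas=[
    [-1,[0.03,0,0],[0,0,0]],
    [-1,[0,0,0],[0,0,0]],
    [-1,[0.03,0,0],[0,0,0]],
    [-1,[0,0,0],[0,0,0]],
    [-1,[0,0,0],[0,0,0]],
  ],
)

```text
clock: 15.3
position: [0.4676, -0.0029, 0.0229]
orientation: [-0.519, -0.48, 0.519, -0.481]
force: [-0.2, 0.1, -0.1]
grip_width: 0.0223
```

```bash
python3 - <<'E'
from plan import *
im=get_image("top")[:,:,::-1]
b=np.hstack([cv2.resize(im[195:245,233:283],None,fx=8,fy=8,interpolation=cv2.INTER_CUBIC),cv2.resize(im[195:245,305:355],None,fx=8,fy=8,interpolation=cv2.INTER_CUBIC)])
cv2.imwrite("pics/t5.png",b)
E
```

```text
(no output)
```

View pics/t5.png

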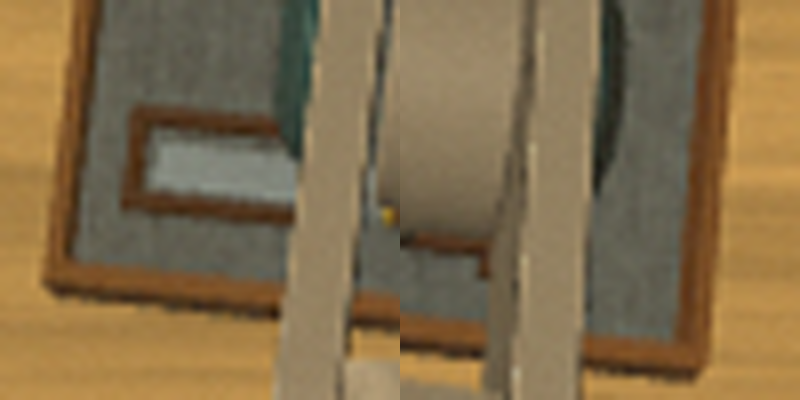

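Blade lies inside its walls (blade rows 138–190 between walls 130–195). Next: last millimetres down.

move_arm(
  deltas=[
    [-1,[0.02,0,0],[0,0,0]],
    [-1,[0,0,0],[0,0,0]],
    [-1,[0.02,0,0],[0,0,0]],
    [-1,[0,0,0],[0,0,0]],
    [-1,[0,0,0],[0,0,0]],
  ],
)

```text
clock: 15.85
position: [0.4677, -0.0029, 0.0226]
orientation: [-0.518, -0.48, 0.519, -0.481]
force: [-9.2, -0.6, 16.1]
grip_width: 0.0228
```

move_arm(
  deltas=[
    [-1,[-0.02,0,0],[0,0,0]],
    [-0.35,[0,0,0],[0,0,0]],
    [-0.2,[0,0,0],[0,0,0]],
    [-0.1,[0,0,0],[0,0,0]],
    [-0.1,[0,0,0],[0,0,0]],
    [-0.1,[-0.1,0,0],[0,0,0]],
    [-0.1,[-0.3,0,0],[0,0,0]],
    [-0.1,[-0.5,0,0],[0,0,0]],
    [-0.1,[-0.6,0,0],[0,0,0]],
    [-0.1,[-0.6,0,0],[0,0,0]],
    [-0.1,[-0.6,0,0],[0,0,0]],
    [-0.1,[-0.6,0,0],[0,0,0]],
  ],
)

```text
clock: 17.05
position: [0.4673, -0.0027, 0.1883]
orientation: [-0.519, -0.48, 0.519, -0.481]
force: [1.0, -0.5, 0.4]
grip_width: 0.0387
```

```bash
python3 - <<'E'
from plan import *
p,R=cur(); print(p,state()['joint_pos'].round(2),state()['force'])
# square: jaw along square y ; grip at local x=3
for s in(1,-1):
    Rt=tool([0,0,-1],Rz(sq[2])@[0,s,0]); print(s,Ro.from_matrix(R.T@Rt).as_rotvec().round(2))
Rt=tool([0,0,-1],Rz(sq[2])@[0,-1,0])
g=S([3,0,0])+[0,.0,.0175]
print("sq grip",g, "tipside", S([33,101,0]))
rows(p,R,[(g+[0,0,.12],Rt,16,0)])
E
```

```text
[ 0.46727479 -0.00268011  0.18831867] [-0.08 -0.09  1.65 -0.    1.58 -0.01] [ 0.97880917 -0.47719749  0.36925759]
1 [-1.32  0.    0.  ]
-1 [ 1.82  0.   -0.  ]
sq grip [ 0.47888754 -0.35597579  0.0175    ] tipside [ 0.53985118 -0.27004306  0.        ]
to [ 0.479 -0.356  0.138] 
[0,[0.06,0.05,0.44],[1.14,0,0]],[0,[0.07,0.1,0.43],[1.14,0,0]],[0,[0.06,0.14,0.42],[1.14,0,0]],[0,[0.07,0.2,0.39],[1.14,0,0]],[0,[0.06,0.23,0.38],[1.13,0,0]],[0,[0.06,0.28,0.34],[1.14,0,0]],[0,[0.07,0.31,0.31],[1.14,0,0]],[0,[0.06,0.35,0.27],[1.14,0,0]],[0,[0.07,0.38,0.23],[1.14,0,-0.01]],[0,[0.06,0.4,0.19],[1.14,0,0]],[0,[0.06,0.42,0.14],[1.14,0,0]],[0,[0.07,0.43,0.09],[1.14,0,0]],[0,[0.06,0.44,0.04],[1.14,0.01,0]],[0,[0.06,0.44,-0.01],[1.14,0,0]],[0,[0.07,0.44,-0.06],[1.13,0,0]],[0,[0.06,0.43,-0.1],[1.14,0,0]]
```

```bash
python3 - <<'E'
from plan import *
p,R=cur()
Rt=tool([0,0,-1],Rz(sq[2])@[0,1,0])
g=S([3,0,0])+[0,.0,.0175]
rows(p,R,[(g+[0,0,.1],Rt,18,0)])
b=cv2.resize(get_image("top")[155:245,230:360,::-1],None,fx=6,fy=6,interpolation=cv2.INTER_CUBIC); cv2.imwrite("pics/t6.png",b)
E
```

```text
to [ 0.479 -0.356  0.118] 
[0,[0.08,0.04,0.39],[-0.73,0,0]],[0,[0.08,0.02,0.39],[-0.74,0,0]],[0,[0.08,-0.02,0.4],[-0.73,0,0]],[0,[0.08,-0.04,0.39],[-0.73,0,0]],[0,[0.08,-0.07,0.38],[-0.73,0,0]],[0,[0.07,-0.1,0.38],[-0.74,0,0]],[0,[0.08,-0.13,0.37],[-0.73,0,0]],[0,[0.08,-0.15,0.36],[-0.73,0,0]],[0,[0.08,-0.18,0.35],[-0.74,0,0]],[0,[0.08,-0.21,0.34],[-0.73,0,0]],[0,[0.08,-0.23,0.32],[-0.73,0,0.01]],[0,[0.08,-0.25,0.3],[-0.73,0,0]],[0,[0.08,-0.27,0.28],[-0.74,0,0]],[0,[0.08,-0.3,0.26],[-0.73,0,0]],[0,[0.07,-0.31,0.24],[-0.73,0.01,0]],[0,[0.08,-0.33,0.22],[-0.74,0,0]],[0,[0.08,-0.34,0.19],[-0.73,0,0]],[0,[0.08,-0.36,0.16],[-0.73,0,0]]
```

move_arm(
  deltas=[
    [0,[0.08,0.04,0.39],[-0.73,0,0]],
    [0,[0.08,0.02,0.39],[-0.74,0,0]],
    [0,[0.08,-0.02,0.4],[-0.73,0,0]],
    [0,[0.08,-0.04,0.39],[-0.73,0,0]],
    [0,[0.08,-0.07,0.38],[-0.73,0,0]],
    [0,[0.07,-0.1,0.38],[-0.74,0,0]],
    [0,[0.08,-0.13,0.37],[-0.73,0,0]],
    [0,[0.08,-0.15,0.36],[-0.73,0,0]],
    [0,[0.08,-0.18,0.35],[-0.74,0,0]],
    [0,[0.08,-0.21,0.34],[-0.73,0,0]],
    [0,[0.08,-0.23,0.32],[-0.73,0,0]],
    [0,[0.08,-0.25,0.3],[-0.73,0,0]],
  ],
)

```text
clock: 18.3
position: [0.4752, -0.2391, 0.1393]
orientation: [0.264, 0.656, -0.264, 0.656]
force: [-0.0, -0.3, -1.1]
grip_width: 0.0424
```

move_arm(
  deltas=[
    [0,[0.08,-0.27,0.28],[-0.74,0,0]],
    [0,[0.08,-0.3,0.26],[-0.73,0,0]],
    [0,[0.07,-0.31,0.24],[-0.73,0,0]],
    [0,[0.08,-0.33,0.22],[-0.74,0,0]],
    [0,[0.08,-0.34,0.19],[-0.73,0,0]],
    [0,[0.08,-0.36,0.16],[-0.73,0,0]],
    [0,[0,0,0],[0,0,0]],
    [0,[0,0,0],[0,0,0]],
  ],
)

```text
clock: 19.1
position: [0.4787, -0.356, 0.1158]
orientation: [0.116, 0.698, -0.116, 0.697]
force: [0.6, 0.7, -0.3]
grip_width: 0.0425
```

```bash
python3 - <<'E'
from plan import *
p,R=cur()
Rt=tool([0,0,-1],Rz(sq[2])@[0,1,0])
g=S([3,0,0])+[0,.0,.0175]; print(p,g)
rows(p,R,[(g,Rt,6,0)])
b=cv2.resize(get_image("top")[155:245,230:360,::-1],None,fx=6,fy=6,interpolation=cv2.INTER_CUBIC); cv2.imwrite("pics/t6.png",b)
for q in [[-60,-90,24],[-36,-90,24],[-60,30,24],[-36,30,24],[-40,110,11],[-56,110,11]]:
    print(q,((proj("top",[C(q)])[0]-[230,155])*6+2.5).round(0))
E
```

```text
[ 0.4787442  -0.35603326  0.11583068] [ 0.47888754 -0.35597579  0.0175    ]
to [ 0.479 -0.356  0.018] 
[0,[0.33,0,0],[0,0,0]],[0,[0.33,0,0],[-0.01,0,0]],[0,[0.32,0,0],[0,0,0]],[0,[0.33,0,0],[0,0,0]],[0,[0.33,0,0],[-0.01,-0.01,0]],[0,[0.33,0,0],[0,0,0]]
[-60, -90, 24] [570. 433.]
[-36, -90, 24] [575. 381.]
[-60, 30, 24] [309. 405.]
[-36, 30, 24] [314. 354.]
[-40, 110, 11] [140. 348.]
[-56, 110, 11] [136. 382.]
```

View pics/t6.png

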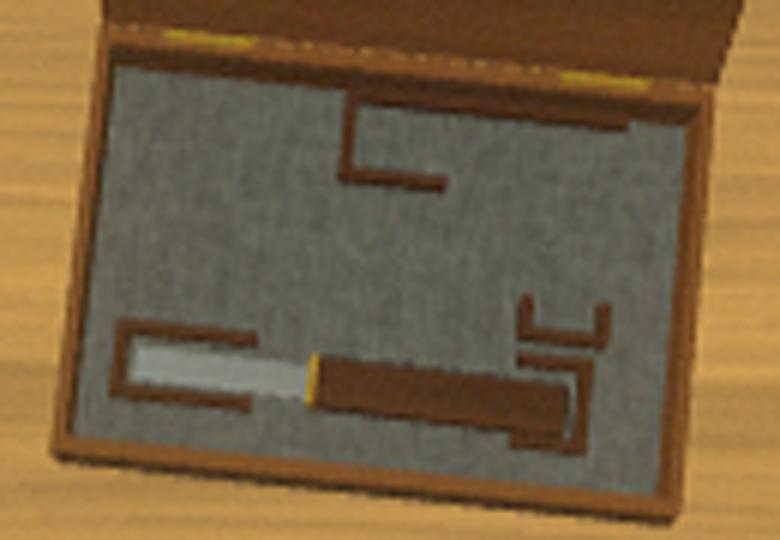

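Chisel is seated flat: tip (133,365) and handle end (570,407), each within about 2 mm of the predicted seat pixels. Next: grip the square.

move_arm(
  deltas=[
    [0,[0.33,0,0],[0,0,0]],
    [0,[0.33,0,0],[0,0,0]],
    [0,[0.33,0,0],[0,0,0]],
    [0,[0.33,0,0],[0,0,0]],
    [0,[0.33,0,0],[0,0,0]],
    [0,[0.28,0,0],[0,0,0]],
    [0,[0,0,0],[0,0,0]],
    [0,[0,0,0],[0,0,0]],
  ],
)

```text
clock: 19.95
position: [0.4791, -0.3562, 0.0198]
orientation: [0.115, 0.698, -0.116, 0.698]
force: [0.1, -1.2, 0.9]
grip_width: 0.0428
```

move_arm(
  deltas=[
    [-0.5,[0.05,0,0],[0,0,0]],
    [-1,[0,0,0],[0,0,0]],
    [-1,[0,0,0],[0,0,0]],
    [-1,[0,0,0],[0,0,0]],
    [-1,[0,0,0],[0,0,0]],
    [-1,[0,0,0],[0,0,0]],
  ],
)

```text
clock: 20.55
position: [0.4794, -0.3567, 0.0181]
orientation: [0.115, 0.697, -0.116, 0.698]
force: [0.7, 0.1, 5.1]
grip_width: 0.0203
```

```bash
python3 - <<'E'
from plan import *
p,R=cur()
l=Rz(sq[2]).T@(p-[sq[0],sq[1],0])*1000; print("TCP in sq",l.round(1))
Rs=tool([0,0,-1],Rc@[0,1,0])
t=C([35+l[0],-83.8,6])+[0,0,.0181]; print(t)
rows(p,R,[(p+[0,0,.1],R,5,-1),(t+[0,0,.095],Rs,14,-1)])
E
```

```text
TCP in sq [ 3.8 -0.5 18.1]
[ 0.54810001 -0.08855104  0.0241    ]
to [ 0.479 -0.357  0.118] 
[-1,[-0.4,0,0],[0,0,0]],[-1,[-0.4,0,0],[0,0,0]],[-1,[-0.4,0,0],[0,0,0]],[-1,[-0.4,0,0],[0,0,0]],[-1,[-0.4,0,0],[0,0,0]]
to [ 0.548 -0.089  0.119] 
[-1,[0,0.39,-0.03],[-0.18,0,0]],[-1,[0,0.4,-0.02],[-0.18,0,0]],[-1,[-0.01,0.39,-0.02],[-0.18,0,0]],[-1,[0,0.4,-0.01],[-0.18,0,0.01]],[-1,[0,0.39,0],[-0.18,0.01,0]],[-1,[0,0.4,0],[-0.18,0,0]],[-1,[0,0.39,0.02],[-0.18,0,0]],[-1,[-0.01,0.4,0.01],[-0.18,0,0]],[-1,[0,0.39,0.03],[-0.18,0,0]],[-1,[0,0.4,0.03],[-0.18,0,0]],[-1,[0,0.39,0.04],[-0.18,0,0]],[-1,[0,0.39,0.05],[-0.18,0,0.01]],[-1,[0,0.39,0.06],[-0.18,0,0]],[-1,[0,0.39,0.06],[-0.18,0.01,0]]
```

move_arm(
  deltas=[
    [-1,[-0.2,0,0],[0,0,0]],
    [-1,[-0.4,0,0],[0,0,0]],
    [-1,[-0.4,0,0],[0,0,0]],
    [-1,[-0.4,0,0],[0,0,0]],
    [-1,[-0.4,0,0],[0,0,0]],
    [-1,[-0.2,0,0],[0,0,0]],
  ],
)

```text
clock: 21.15
position: [0.4793, -0.3565, 0.1192]
orientation: [0.115, 0.697, -0.116, 0.698]
force: [0.4, -0.2, -1.0]
grip_width: 0.0198
```

move_arm(
  deltas=[
    [-1,[0,0.39,-0.03],[-0.18,0,0]],
    [-1,[0,0.4,-0.02],[-0.18,0,0]],
    [-1,[0,0.39,-0.02],[-0.18,0,0]],
    [-1,[0,0.4,-0.01],[-0.18,0,0]],
    [-1,[0,0.39,0],[-0.18,0,0]],
    [-1,[0,0.4,0],[-0.18,0,0]],
    [-1,[0,0.39,0.02],[-0.18,0,0]],
    [-1,[0,0.4,0.01],[-0.18,0,0]],
    [-1,[0,0.39,0.03],[-0.18,0,0]],
    [-1,[0,0.4,0.03],[-0.18,0,0]],
    [-1,[0,0.39,0.04],[-0.18,0,0]],
    [-1,[0,0.39,0.05],[-0.18,0,0]],
  ],
)

```text
clock: 22.35
position: [0.5371, -0.1246, 0.1155]
orientation: [0.039, 0.707, -0.039, 0.705]
force: [0.4, -0.3, -0.2]
grip_width: 0.0202
```

move_arm(
  deltas=[
    [-1,[0,0.39,0.06],[-0.18,0,0]],
    [-1,[0,0.39,0.06],[-0.18,0,0]],
    [-1,[0,0,0],[0,0,0]],
    [-1,[0,0,0],[0,0,0]],
    [-1,[0,0,0],[0,0,0]],
  ],
)

```text
clock: 22.85
position: [0.5473, -0.0887, 0.1163]
orientation: [0.027, 0.707, -0.028, 0.706]
force: [0.4, -0.3, -0.6]
grip_width: 0.0205
```

```bash
python3 - <<'E'
from plan import *
p,R=cur()
Rs=tool([0,0,-1],Rc@[0,1,0])
t=C([35+3.8,-83.8,6])+[0,0,.0181]; print(p,t,state()['force'])
rows(p,R,[(t+[0,0,.03],Rs,5,-1)])
b=cv2.resize(get_image("top")[155:245,230:360,::-1],None,fx=6,fy=6,interpolation=cv2.INTER_CUBIC)
u=p-[0,0,.0181]-Rs@[0,0,0]
for q in [[21,101,5],[45,101,5],[21,11,5]]:
    X=u+Rc@(np.array(q)/1000-[.0038,-.0005,0]); print(q,((proj("top",[X])[0]-[230,155])*6+2.5).round(0))
    print("  seat",((proj("top",[C(np.array(q)+[35,-85,6])])[0]-[230,155])*6+2.5).round(0))
cv2.imwrite("pics/t7.png",b)
E
```

```text
[ 0.5472643  -0.08866727  0.11627322] [ 0.54812902 -0.08855327  0.0241    ] [ 0.39908404 -0.3068444  -0.56133447]
to [ 0.548 -0.089  0.054] 
[-1,[0.25,0,0],[0,0,0]],[-1,[0.25,0,0.01],[0,-0.01,0]],[-1,[0.25,0,0],[0,0,0.01]],[-1,[0.24,0,0],[0,0,0]],[-1,[0.25,0,0.01],[0,0,0]]
[21, 101, 5] [368. 123.]
  seat [364. 167.]
[45, 101, 5] [374.  70.]
  seat [369. 117.]
[21, 11, 5] [575. 145.]
  seat [556. 187.]
```

View pics/t7.png

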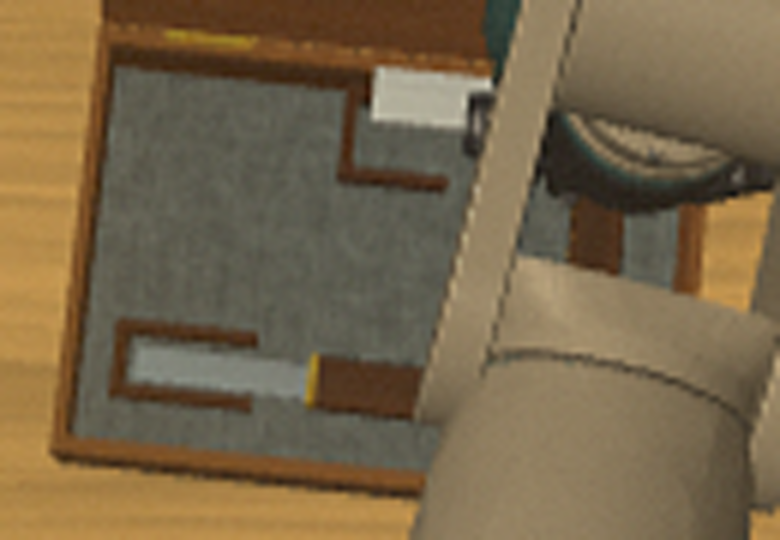

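Blade tip is at (370,123)–(374,68), as predicted (368,123)/(374,70). Descending.

move_arm(
  deltas=[
    [-1,[0.25,0,0],[0,0,0]],
    [-1,[0.25,0,-0.01],[0,0,0]],
    [-1,[0.25,0,0],[0,0,0]],
    [-1,[0.25,0,0],[0,0,0]],
    [-1,[0.25,0,0.01],[0,0,0]],
    [-1,[0.15,0,0.01],[0,0,0]],
    [-1,[0.15,0,0],[0,0,0]],
    [-1,[0.1,0,0],[0,0,0]],
    [-1,[0.06,0,0],[0,0,0]],
    [-1,[0.04,0,0],[0,0,0]],
    [-1,[0,0,0],[0,0,0]],
    [-1,[0,0,0],[0,0,0]],
  ],
)

```text
clock: 24.1
position: [0.5484, -0.0886, 0.0297]
orientation: [0.027, 0.706, -0.027, 0.707]
force: [0.3, -0.4, -0.7]
grip_width: 0.0204
```

move_arm(
  deltas=[
    [-1,[0.03,0,0],[0,0,0]],
    [-1,[0.03,0,0],[0,0,0]],
    [-1,[0.03,0,0],[0,0,0]],
    [-1,[0,0,0],[0,0,0]],
    [-1,[0,0,0],[0,0,0]],
  ],
)

```text
clock: 24.6
position: [0.5482, -0.0886, 0.0248]
orientation: [0.027, 0.707, -0.027, 0.706]
force: [-1.1, -0.9, -0.4]
grip_width: 0.0203
```

move_arm(
  deltas=[
    [-1,[0.02,0,0],[0,0,0]],
    [-1,[0,0,0],[0,0,0]],
    [-1,[0,0,0],[0,0,0]],
  ],
)

```text
clock: 24.9
position: [0.5483, -0.0886, 0.0241]
orientation: [0.027, 0.707, -0.027, 0.707]
force: [-1.8, 0.4, 1.4]
grip_width: 0.0206
```

move_arm(
  deltas=[
    [-1,[0.01,0,0],[0,0,0]],
    [-1,[0,0,0],[0,0,0]],
    [-0.4,[0,0,0],[0,0,0]],
    [-0.25,[0,0,0],[0,0,0]],
    [-0.15,[0,0,0],[0,0,0]],
    [-0.15,[0,0,0],[0,0,0]],
    [-0.15,[-0.1,0,0],[0,0,0]],
    [-0.15,[-0.3,0,0],[0,0,0]],
    [-0.15,[-0.5,0,0],[0,0,0]],
    [-0.15,[-0.6,0,0],[0,0,0]],
    [-0.15,[-0.6,0,0],[0,0,0]],
    [-0.15,[-0.6,0,0],[0,0,0]],
  ],
)

```text
clock: 26.1
position: [0.5483, -0.0884, 0.1612]
orientation: [0.027, 0.706, -0.027, 0.707]
force: [0.6, 0.0, 0.5]
grip_width: 0.0363
```

move_arm(
  deltas=[
    [-0.15,[-0.3,-0.6,0],[0,0,0]],
    [-0.15,[-0.3,-0.7,0.1],[0,0,0]],
    [-0.15,[0,-0.7,0.2],[0,0,0]],
    [-0.15,[0,-0.7,0.2],[0,0,0]],
    [-0.15,[0,-0.7,0.2],[0,0,0]],
    [-0.15,[0,-0.7,0.2],[0,0,0]],
    [-0.15,[0,-0.7,0.2],[0,0,0]],
    [-0.15,[0,-0.6,0.2],[0,0,0]],
    [-0.15,[0,-0.3,0],[0,0,0]],
    [-0.15,[0,0,0],[0,0,0]],
  ],
)

```text
clock: 27.1
position: [0.5906, -0.3796, 0.1893]
orientation: [0.027, 0.707, -0.029, 0.707]
force: [-0.3, 1.2, -0.1]
grip_width: 0.0361
```

```bash
python3 - <<'E'
from plan import *
print(state()['position'],state()['force'],state()['clock'])
b=cv2.resize(get_image("top")[145:245,230:360,::-1],None,fx=6,fy=6,interpolation=cv2.INTER_CUBIC)
for q in [[21,101,5],[45,101,5],[-45,11,18],[-45,-11,18],[45,-11,18]]:
    print(q,"seat",((proj("top",[C(np.array(q)+[35,-85,6])])[0]-[230,145])*6+2.5).round(0))
cv2.imwrite("pics/t8.png",b)
E
```

```text
[ 0.59062487 -0.37961531  0.18925506] [-0.31343646  1.21224606 -0.09147418] 27.1
[21, 101, 5] seat [364. 227.]
[45, 101, 5] seat [369. 177.]
[-45, 11, 18] seat [546. 382.]
[-45, -11, 18] seat [593. 387.]
[45, -11, 18] seat [611. 196.]
```

View pics/t8.png

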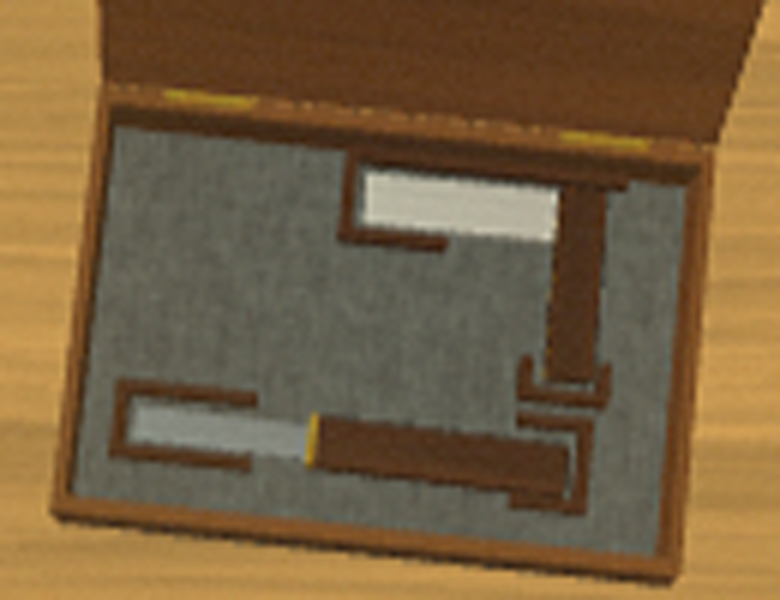

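Both tools lie inside their walls. The square's blade end is at (362–368,172–222) against a seat of (364–369,177–227), a difference of about 2 mm. Last, a numeric check of the lid angle using the lid corner in my scene crop (255–262,165 → px about (276,205)), then hand-in.

```bash
python3 - <<'E'
from plan import *
for t in (1.7,1.8,1.9):
    f=lambda y,h:C([98-196*np.cos(t)+h*np.sin(t),y,50+196*np.sin(t)+h*np.cos(t)])
    print(t,((proj("scene",[f(141,0),f(141,8)])-[190,150])*3+1).round(0).tolist())
ctrl.sign_off(); print(state()['clock'])
E
```

```text
1.7 [[278.0, 127.0], [273.0, 133.0]]
1.8 [[267.0, 142.0], [262.0, 149.0]]
1.9 [[255.0, 160.0], [251.0, 168.0]]
the job is handed in; nothing more can be done
the job is handed in; nothing more can be done
```

I opened the lid onto its stop, laid the chisel and the try square in their own compartments, and handed the job in at about 27 s of the 64 s allowed. The hand-in reports no verdict.

- **Lid:** the corner seen in the scene picture, about (258,165), matches the prediction for 1.9 rad, at (251–255, 160–168). That picture was taken before the tools went in; the later top views still show the lid open.
- **Chisel and square:** the last top view shows both flat between their walls. Each is within about 2 mm of its seat; the limit is 8 mm.
- **Forces:** both were lowered in small steps. Setting down the chisel gave a wrist reading of about 16 N up and 9 N sideways, and the square about 1.4 N.
- **Bystanders:** the arm never went near the tin, the mallet or the offcut. I did not measure their positions again at the end.
- **Clear of the scene:** the gripper is open, about 0.2 m above the bench and away from the case.

One measurement disagreed. Gripping the lid handle put the case about 2 mm further to +y than the camera fit did. I allowed for that in both placings.

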